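# Lock a pipe cradle with a quarter-turn T-toggle

## Robot

A 6-joint arm with a two-finger parallel gripper is mounted at the origin on the work surface. World frame = base frame: x ahead of the robot, y to its left, z up, the work surface at z = 0. Lengths are in mm, angles in rad, forces in N, time in s.
With the tool pointing down it reaches from about 350 to 975 mm from the base axis. Payload 7.1 kg.
Tool frame: the origin (TCP) lies on the centre line of the jaws, within the pads' length; the fingertips stand 14 mm ahead of it and the grasp point (between the pads) lies 5 mm behind it (robot.tcp_to_tips is the distance from the TCP to the fingertips, in mm); z points along the fingers, y is the direction in which the jaws open and shut (so a half turn about z gives the same grasp; the last joint's range is limited). The gripper opens to 88 mm and grips with 3 to 60 N. Pads are 20 mm wide; open, the fingers measure 115 mm over their backs; the gripper's body (75 mm by 178 mm) begins 61 mm behind the grasp point.
Start: joints at [-1.302, 0.423, 1.63, -0, 1.089, -0.019], TCP at [177.42, -599.272, 236.675] pointing down, gripper open.
Joint ranges: [-3, 3], [-0.9, 2.11], [0.09, 2.58], [-1.31, 4.45], [0.11, 2.69], [-2.54, 2.54]. Speed limits (rad/s): [2.39, 2.39, 3.01, 3.14, 3.14, 3.14].

## Interface

Orientations are given as a unit quaternion [x, y, z, w].
In Python, from bench import telemetry, optics, close_job, robot gives the robot as it stands.
- The arm moves only by the shell command python3 -m inch 'ROWS' [FORCE]. ROWS is JSON, a list of rows, each an object with "travel": the shift along the tool's x, y, z in cm, a list of three; "turn": the turn about the tool's z in degrees; "hand": the opening, from -1 (shut) to 1 (fully open). A call has 1 to 12 rows; each row is the pose to reach, as a shift and turn from the pose commanded when the call began, along the tool's axes at that moment; what a row does not reach only later rows make up. A row lasts 1/8 s, in which the tool goes at most 62.5 mm and 10.7 degrees, less where a joint would pass 70% of its speed; a pose out of reach is approached as far as the arm can. A call with a gripper value outside its range is refused whole. The fingers move at their own pace and stop on an object; FORCE is the grip in N (left out, the last holds). Time passes only in rows, so rows that repeat a pose let the fingers close. It gives the time, the measured TCP pose, the force and the opening at its end, in the units of the state.
- telemetry.get_state(): the state, without advancing time (a new reading comes with each control period).
- optics.capture(name): name is "side" or "top" or "wrist"; returns a dict with "img" (400x640x3 uint8, blue, green, red), "range_z" (400x640 float32, mm along the optical axis (not along the pixel's ray), 0 where there is no reading), "intrinsics" (3x3 intrinsics, pixels), "world_from_camera" (4x4, takes a point from camera to world coordinates). Camera axes: x right, y down, z forward; pixel columns grow to the right and rows downward; lengths in mm; the calibration is good to about 2 mm. The wrist camera is an equidistant fisheye: a pixel r from the principal point sees the ray r / f radians off the axis. A picture is of the moment at which its call begins.
- close_job(): hands the job in, once; it reports no verdict.
The state is a dict: "clock": time; "joint_positions": joint angles; "joint_vel": joint speeds; "tau": joint torques, N m; "tool_pos": TCP position; "tcp_rot": TCP orientation; "wrist_force": force on the tool from outside, world axes, zero at the start; "moment": the same for the moment, N m; "opening": opening from 0.0 (shut) to 1.0 (fully open).
Only numpy, scipy, OpenCV 4.12 (cv2) and the standard library are available. Lean on these libraries where they do the work, as an engineer would, in place of code of your own. Each camera call takes 0.05 s, during which the arm holds its last target.

## Task

Lock the organ-pipe cradle: lift the wooden-handled T-toggle out of its stand, feel gently for the slot in the cradle's steel lock plate and push the crossbar down through it against the spring, turn it a quarter turn below the plate, then let the spring lift it into its seat and let go, so that the toggle stays locked upright across the slot. Never force the toggle against the cradle, and leave the hammer, the jar and the wooden mandrel where they are.

Things in the scene. Friction and masses are not known exactly. Their poses are not given: they have to be found in the camera images.
- cradle: Fixed wooden pipe cradle. Origin: on the bench, under the middle of its lock housing (wood, 100 x 62 mm, steel lock plate on top); x towards the pipe, z up. Base board 10 mm thick, x -62 to 172, y -150 to 150 mm. At x = 125 mm a 41 mm pipe, 360 mm long, lies along y in two V uprights (tops 87 and 72 mm above the bench). Cavity in the housing 62 (x) x 44 (y) mm.
- lock_mid (a point): Middle of the lock housing at the height of the lock plate's top, 50 mm above the bench. Axes as cradle. The plate (80 x 56 x 6 mm, screwed tight) has a slot 37 mm along x by 12 mm along y, 1 mm chamfer. The slot's centre line is y = 0, but its centre lies anywhere from x = -8 to +8 mm of this point: no reading tells where; it can be felt, or seen from above.
- lock_turn (a point): Point 35 mm above the bench, below lock_mid. Under the plate four 5 mm high blocks flank the slot, so the crossbar can turn (either way) only with its centre below this height: its top over 11 mm under the plate's top, handle underside under 9 mm above the plate. A spring plunger (flat, fills the cavity) pushes the bar up from 38 mm above the bench: about 5 N here, 9 N fully down.
- lock_seat (a point): Height of the crossbar's centre when seated: 40 mm above the bench, below lock_mid. After a quarter turn the bar lies under a 14 mm wide cross groove (along y, centred on the slot) between the blocks; the spring lifts it 5 mm into it until its top bears on the plate's underside, 6 mm below the plate's top, with about 3.5 N. Handle underside then 14 mm above the plate. It catches on a block if over 2.5 mm off along x.
- toggle_grip (a point): Centre of the T-toggle's dark wooden handle, 50 (x) x 14 (y) x 40 (z) mm, to be pinched across its 14 mm. Point 20 mm above the handle's underside, 48 mm above the toggle's foot. Under the handle a steel stem 9 mm thick, 20 mm long, then the crossbar. About 0.12 kg. x along handle, z up. At the start it hangs upright in the stand, handle resting on the stand's top.
- toggle_bar (a point): Centre of the T-toggle's steel crossbar, 34 (x) x 9 (y) x 8 (z) mm, parallel to the handle, on the toggle's axis, 44 mm below toggle_grip and 4 mm above the foot. Axes as toggle_grip.
- stand: Fixed wooden block 90 (x) x 60 (y) x 34 (z) mm with a 38 x 13 mm pocket through its middle (long along x) in which the toggle hangs. Origin: centre of its underside, on the bench; z up.
- mallet_mid (a point): Small hammer lying on the bench, bystander; point near its middle.
- jar_mid (a point): Amber glass jar with a steel cap, 60 mm diameter, 80 mm high, bystander; its centre.
- mandrel_mid (a point): Turned light-wood mandrel standing on its 48 mm foot, 85 mm high, bystander; point on its axis half-way up.
There are look-alikes about, which are no part of the job. Of the things shaped like the part that bears toggle_grip, the dark wooden one is meant.

How it is judged:
By the outcome, as a careful person would: the job done as asked, in the order asked, and still so for the second after the job is handed in, with the robot touching nothing.
It also fails if it takes over 64 s, if anything falls off the work surface, if the arm or the gripper's body presses on something with over 40 N, if the wrist force passes 120 N, or if a joint passes its speed limit or range.

## Working session

There is one attempt and no reset: what is moved stays moved. The work goes in short steps, Python scripts to look and compute and a shell command to move; the robot and the scene stay as the last step left them, time stands still between calls to the robot, and variables do not carry over. Pictures are saved under pics/ and viewed, and the job is handed in when it is done.

```bash
ls; mkdir -p pics; python3 - <<'E'
from bench import telemetry, optics, robot
import cv2
print(telemetry.get_state())
for n in ("top","side","wrist"):
    c=optics.capture(n); cv2.imwrite(f"pics/{n}0.png",c["img"]); print(n,c["intrinsics"],c["world_from_camera"])
E
```

```text
pics
{'clock': 0.0, 'joint_positions': array([-1.30198307e+00,  4.23826096e-01,  1.63063833e+00, -1.40778605e-05,
        1.08862337e+00, -1.90069806e-02]), 'joint_vel': array([-0.00035644, -0.00227923, -0.00060521,  0.00022416,  0.00084   ,
       -0.00091161]), 'tau': array([ 9.14047741e-04, -5.44631052e+01, -2.73666644e+01,  6.45291992e-02,
        2.28937541e-02, -1.06109424e-04]), 'tool_pos': array([ 177.29480105, -598.79044592,  235.93119585]), 'tcp_rot': array([ 9.89662052e-01,  1.43417095e-01, -9.93166932e-05, -7.40969916e-04]), 'wrist_force': array([0.37655405, 0.74559891, 0.35483588]), 'moment': array([0.01011711, 0.04824038, 0.03133652]), 'opening': 1.0026584423986193}
top [[425.86963942   0.         324.28760503]
 [  0.         425.86963942 194.3895065 ]
 [  0.           0.           1.        ]] [[ 1.46251767e-02 -9.84401076e-01  1.75330045e-01  3.97688644e+02]
 [-9.99682681e-01 -1.79922597e-02 -1.76299730e-02  1.63949736e+02]
 [ 2.05095481e-02 -1.75016568e-01 -9.84351847e-01  1.08766724e+03]
 [ 0.00000000e+00  0.00000000e+00  0.00000000e+00  1.00000000e+00]]
side [[380.54383131   0.         325.37938539]
 [  0.         380.54383131 198.15133074]
 [  0.           0.           1.        ]] [[-7.77487618e-01 -3.76113389e-01  5.04035438e-01  1.42473072e+02]
 [-6.28812185e-01  4.51655313e-01 -6.32931840e-01  6.93849265e+02]
 [ 1.04038563e-02 -8.09040294e-01 -5.87661095e-01  5.45256663e+02]
 [ 0.00000000e+00  0.00000000e+00  0.00000000e+00  1.00000000e+00]]
wrist [[309.70691629   0.         321.17747065]
 [  0.         309.70691629 198.08701402]
 [  0.           0.           1.        ]] [[ 2.83898342e-01 -9.17518490e-01 -2.78498746e-01  2.53992673e+02]
 [-9.58853891e-01 -2.71954160e-01 -8.14871185e-02 -5.76670994e+02]
 [-9.72954509e-04  2.90173664e-01 -9.56973509e-01  3.84335681e+02]
 [ 0.00000000e+00  0.00000000e+00  0.00000000e+00  1.00000000e+00]]
```

View pics/top0.png

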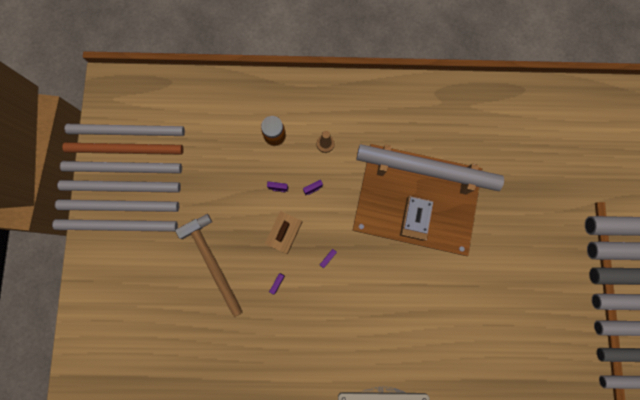

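View pics/side0.png

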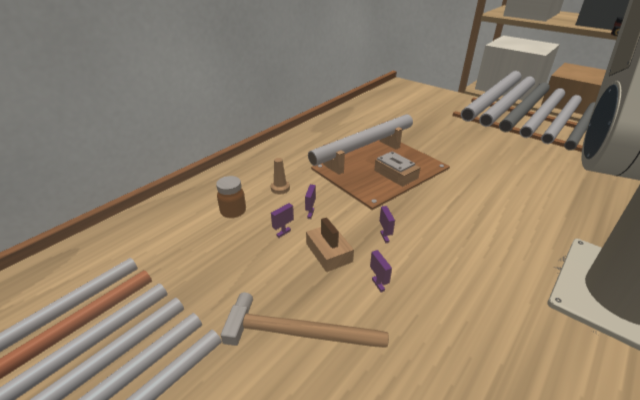

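View pics/wrist0.png

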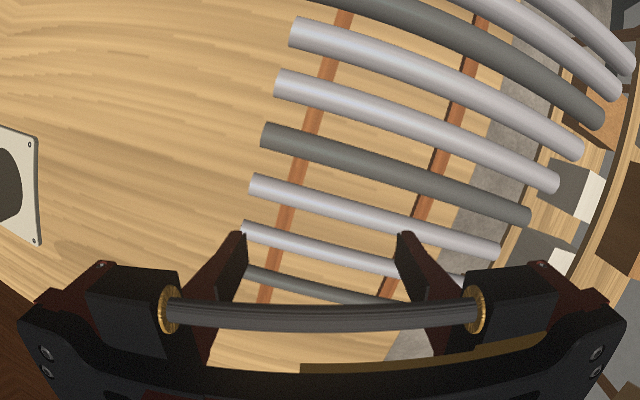

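The candidates in the top view are the dark wooden T-toggle in the stand at (284,231) and four purple look-alikes at (277,186), (313,187), (328,258) and (277,284). The dark one in the stand fits the description. I'll confirm it in a crop and measure.

```bash
cat > h.py <<'E'
import numpy as np, cv2
from scipy.spatial.transform import Rotation as R
from bench import telemetry, optics, robot
def ray(c,u,v,fish=False):
    K=c["intrinsics"];T=c["world_from_camera"]
    x=(u-K[0,2])/K[0,0];y=(v-K[1,2])/K[1,1]
    if fish:
        r=np.hypot(x,y); s=np.sin(r)/r if r>1e-9 else 1; d=np.array([x*s,y*s,np.cos(r)])
    else: d=np.array([x,y,1.])
    return T[:3,3],T[:3,:3]@d
def plane(c,u,v,z,fish=False):
    o,d=ray(c,u,v,fish); return o+d*(z-o[2])/d[2]
def proj(c,p,fish=False):
    K=c["intrinsics"];T=c["world_from_camera"]
    q=T[:3,:3].T@(np.asarray(p,float)-T[:3,3])
    if fish:
        r=np.arctan2(np.hypot(q[0],q[1]),q[2]);n=np.hypot(q[0],q[1]);a=q[:2]/n*r
    else:a=q[:2]/q[2]
    return a*[K[0,0],K[1,1]]+K[:2,2]
def state():
    s=telemetry.get_state(); Rm=R.from_quat(s["tcp_rot"]).as_matrix()
    print("t%.2f"%s["clock"],"pos",s["tool_pos"].round(1),"x",Rm[:,0].round(3),"y",Rm[:,1].round(3),"z",Rm[:,2].round(3),"F",s["wrist_force"].round(1),"M",s["moment"].round(2),"op",round(s["opening"],3),"q",s["joint_positions"].round(2))
    return s,Rm
def delta(target):
    s,Rm=state(); print("to",target,"tool cm",(Rm.T@(np.asarray(target)-s["tool_pos"])/10).round(2))
E
python3 - <<'E'
from h import *
c=optics.capture("top"); s=optics.capture("side")
a=cv2.resize(c["img"][130:290,245:345],None,fx=5,fy=5,interpolation=2)[:600,:400] if 0 else cv2.resize(c["img"][205:265,250:350],None,fx=6,fy=6,interpolation=2)
cv2.imwrite("pics/crop1.png",a)
cv2.imwrite("pics/crop2.png",cv2.resize(s["img"][205:280,290:400],None,fx=6,fy=6,interpolation=2))
cv2.imwrite("pics/crop3.png",cv2.resize(c["img"][135:260,345:505],None,fx=4.5,fy=4.5,interpolation=2))
E
```

```text
(no output)
```

View pics/crop1.png

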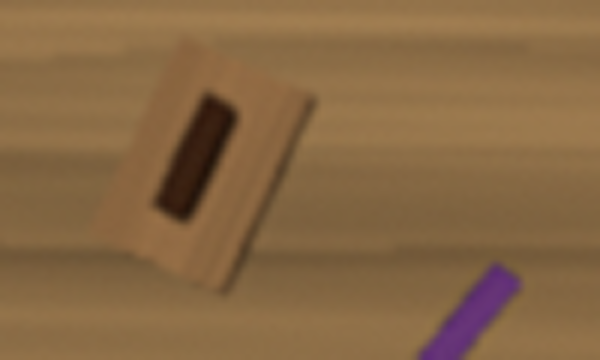

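View pics/crop2.png

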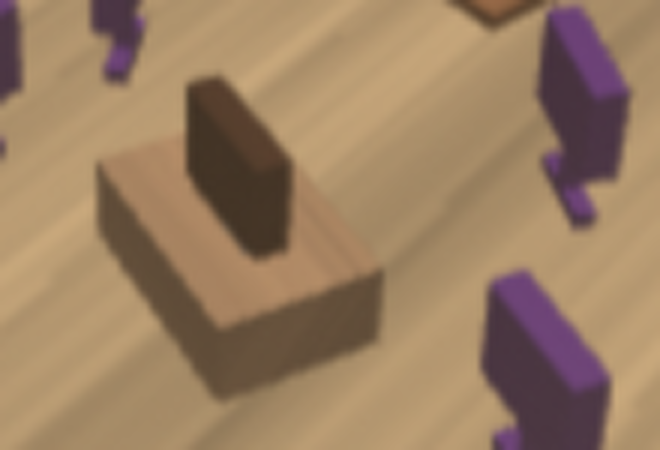

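View pics/crop3.png

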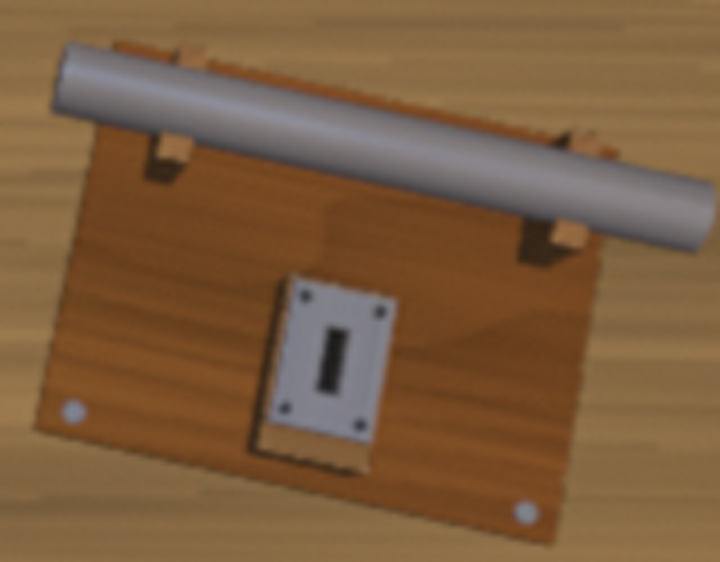

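The crops confirm the dark wooden T-toggle upright in the stand, and the slot shows dark in the plate at about top (418,215). Now I'll measure both.

```bash
python3 - <<'E'
from h import *
c=optics.capture("top"); im=c["img"].astype(int); g=im.max(2)
def fit(mask,x0,y0,z,name):
    n,l,st,ce=cv2.connectedComponentsWithStats(mask.astype(np.uint8))
    i=max(range(1,n),key=lambda i:st[i,4]); 
    v,u=np.nonzero(l==i); u=u+x0;v=v+y0
    P=np.array([plane(c,a,b,z)[:2] for a,b in zip(u,v)])
    (ctr,wh,ang)=cv2.minAreaRect(P.astype(np.float32))
    w,V=np.linalg.eigh(np.cov(P.T)); d=V[:,1]
    print(name,"n",len(u),"px",u.mean().round(1),v.mean().round(1),"mean",P.mean(0).round(1),"rect",np.round(ctr,1),np.round(wh,1),ang,"pca ang",np.degrees(np.arctan2(d[1],d[0])).round(1))
sub=g[205:265,260:310]; fit(sub<75,260,205,74,"handle")
sub=g[180:250,395:440]; 
sl=g[200:230,405:430]; fit(sl<80,405,200,50,"slot")
p=im[180:250,395:440]; fit(((p.max(2)-p.min(2))<35)&(p.max(2)>100),395,180,50,"plate")
hs=cv2.cvtColor(c["img"],cv2.COLOR_BGR2HSV)
print(sub.min(),sl.min())
# stand & bystanders rough
for n,u,v,z in (("jar",272,125,80),("mandrel",325,135,85),("pipeL",362,153,80),("pipeR",500,182,80)): print(n,plane(c,u,v,z).round(0))
E
```

```text
handle n 126 px 282.4 231.0 mean [488.  244.1] rect [488.1 243.8] [14.9 47.7] 65.20584106445312 pca ang 158.1
slot n 61 px 418.5 214.5 mean [536.4 -87.6] rect [536.5 -87.5] [10.5 34.4] 79.20099639892578 pca ang 167.6
plate n 678 px 418.2 214.8 mean [535.8 -87. ] rect [536.1 -87.3] [58.1 82.5] 77.71633911132812 pca ang 167.6
28 28
jar [749. 278.  80.]
mandrel [724. 146.  85.]
pipeL [682.  55.  80.]
pipeR [ 616. -282.   80.]
```

```bash
python3 -m inch '[{"travel":[5,-6.5,0],"turn":-10,"hand":1},{"travel":[9,-12,0],"turn":-20,"hand":1},{"travel":[13,-17.5,0],"turn":-30,"hand":1},{"travel":[17,-23,1],"turn":-40,"hand":1},{"travel":[21,-28,1],"turn":-50,"hand":1},{"travel":[25,-33.5,2],"turn":-60,"hand":1},{"travel":[29,-39,2],"turn":-70,"hand":1},{"travel":[33,-44,3],"turn":-80,"hand":1},{"travel":[37,-49.5,3],"turn":-90,"hand":1},{"travel":[41,-55,4],"turn":-100,"hand":1},{"travel":[45,-60,4],"turn":-110,"hand":1},{"travel":[48,-64,4],"turn":-120,"hand":1}]' 20; python3 -c "
from h import *
delta([488,244,190])"
```

```text
clock: 1.8
tool_pos: [438.2, 104.6, 198.2]
tcp_rot: [0.368, 0.93, 0.0, 0.0]
wrist_force: [0.1, -0.1, -0.2]
opening: 0.998
t1.80 pos [438.2 104.6 198.2] x [-0.73   0.684 -0.   ] y [0.684 0.73  0.   ] z [ 0.001 -0.    -1.   ] F [ 0.1 -0.1 -0.2] M [ 0.01 -0.07  0.01] op 0.998 q [ 0.21  0.22  2.04 -0.    0.88 -0.61]
to [488, 244, 190] tool cm [ 5.9  13.57  0.83]
```

```bash
python3 -m inch '[{"travel":[2,4,0.3],"turn":-8,"hand":1},{"travel":[4.1,9,0.6],"turn":-16,"hand":1},{"travel":[4.1,9,0.6],"turn":-20,"hand":1},{"travel":[4.1,9,0.6],"turn":-20,"hand":1},{"travel":[4.1,9,0.6],"turn":-20,"hand":1},{"travel":[4.1,9,0.6],"turn":-20,"hand":1}]' ; python3 -c "
from h import *
delta([488,244,190])
c=optics.capture('wrist'); cv2.imwrite('pics/w1.png',c['img']); print(c['world_from_camera'].round(3))
c=optics.capture('top'); cv2.imwrite('pics/t1.png',c['img'])"
```

```text
clock: 2.55
tool_pos: [469.9, 195.3, 192.3]
tcp_rot: [0.205, 0.979, 0.0, 0.0]
wrist_force: [-0.2, 0.2, 0.4]
opening: 1.0
t2.55 pos [469.9 195.3 192.3] x [-0.916  0.4   -0.   ] y [0.4   0.916 0.   ] z [ 0.  0. -1.] F [-0.2  0.2  0.4] M [ 0.03 -0.14  0.01] op 1.0 q [ 0.37  0.32  1.92 -0.    0.91 -0.79]
to [488, 244, 190] tool cm [0.29 5.19 0.23]
[[ 4.00000e-01  8.77000e-01  2.66000e-01  3.96814e+02]
 [ 9.16000e-01 -3.83000e-01 -1.17000e-01  2.26911e+02]
 [-0.00000e+00  2.90000e-01 -9.57000e-01  3.40614e+02]
 [ 0.00000e+00  0.00000e+00  0.00000e+00  1.00000e+00]]
```

View pics/w1.png

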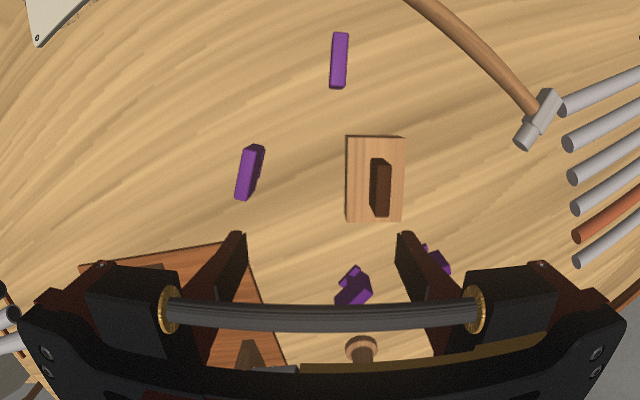

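```bash
python3 - <<'E'
from h import *
c=optics.capture('wrist'); cv2.imwrite('pics/w2.png',cv2.resize(c['img'][125:230,335:415],None,fx=5.6,fy=5.6,interpolation=2))
im=c['img']; print(im[150:225:6,380], im[187,362:400:2].max(1))
E
```

```text
[[108 156 202]
 [108 160 208]
 [ 29  44  60]
 [ 42  62  91]
 [ 43  63  95]
 [ 39  59  90]
 [ 40  61  89]
 [ 38  59  87]
 [ 38  60  88]
 [ 39  58  88]
 [ 39  58  88]
 [ 44  68 100]
 [110 158 202]] [188 201 200 192  64  54  59  76  88  86  85  87  85  82 109 195 187 190
 190]
```

View pics/w2.png

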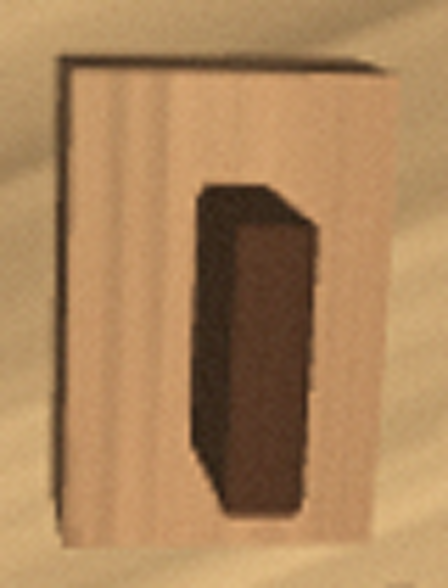

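The toggle's top face is clear at about (380,190) in the wrist image, with the stand around it. I'll measure its top face and the stand.

```bash
python3 - <<'E'
from h import *
c=optics.capture('wrist')
def line(P,n):
    P=np.array(P); 
    cx=P.mean(0); e0=(P[1]+P[2]-P[0]-P[3])
    print(n,cx.round(1),"dims",np.linalg.norm(P[1]-P[0]).round(1),np.linalg.norm(P[2]-P[1]).round(1),"long ang",np.degrees(np.arctan2(*((P[3]+P[2]-P[0]-P[1])[1::-1]))).round(2))
cr=lambda L,z:[plane(c,335+(a+.5)/5.6-.5,125+(b+.5)/5.6-.5,z,True)[:2] for a,b in L]
line(cr([(236,225),(316,228),(299,517),(226,517)],74),"handle")
line(cr([(67,68),(395,72),(374,545),(62,547)],34),"stand")
g=c['img'].max(2)[125:230,335:415]; m=cv2.morphologyEx(((g>72)&(g<125)).astype(np.uint8),cv2.MORPH_OPEN,np.ones((5,5)))
n,l,st,ce=cv2.connectedComponentsWithStats(m); print(st[1:],ce[1:])
for i in range(1,n):
  if st[i,4]>300:
    v,u=np.nonzero(l==i); P=np.array([plane(c,a+335,b+125,74,True)[:2] for a,b in zip(u,v)],np.float32)
    print(cv2.minAreaRect(P),P.mean(0))
# check plane angle using whole image slot too
delta([488,244,190])
E
```

```text
handle [487.7 248.3] dims 13.0 48.8 long ang -23.03
stand [487.6 248.3] dims 59.9 91.2 long ang -22.6
[[ 40  40  16  52 697]] [[47.49928264 66.03873745]]
((487.2999267578125, 248.33544921875), (13.243239402770996, 48.152061462402344), 67.1338882446289) [487.3291  248.16638]
t2.75 pos [470.  195.5 192.3] x [-0.917  0.4   -0.   ] y [0.4   0.917 0.   ] z [ 0.  0. -1.] F [0.1 0.8 1. ] M [ 0.13 -0.1   0.03] op 0.999 q [ 0.37  0.32  1.92  0.    0.91 -0.79]
to [488, 244, 190] tool cm [0.29 5.16 0.23]
```

```bash
python3 -m inch '[{"travel":[0.5,3,1],"turn":-0.8,"hand":0},{"travel":[0.5,5.5,3],"turn":-0.8,"hand":0},{"travel":[0.5,5.5,5],"turn":-0.8,"hand":0},{"travel":[0.5,5.5,5],"turn":-0.8,"hand":0},{"travel":[0.5,5.5,5],"turn":-0.8,"hand":0},{"travel":[0.5,5.5,5],"turn":-0.8,"hand":0}]' 20; python3 -c "
from h import *
delta([487.5,248.2,54])
c=optics.capture('wrist'); cv2.imwrite('pics/w3.png',c['img'])"
```

```text
clock: 3.5
tool_pos: [487.8, 248.2, 143.1]
tcp_rot: [0.197, 0.98, 0.0, 0.001]
wrist_force: [0.3, 0.7, 0.7]
opening: 0.5
t3.50 pos [487.8 248.2 143.1] x [-0.922  0.387 -0.001] y [0.387 0.922 0.001] z [ 0.001  0.001 -1.   ] F [0.3 0.7 0.7] M [ 0.02 -0.09  0.05] op 0.5 q [ 0.45  0.44  1.87 -0.    0.83 -0.72]
to [487.5, 248.2, 54] tool cm [ 0.04 -0.02  8.91]
```

View pics/w3.png

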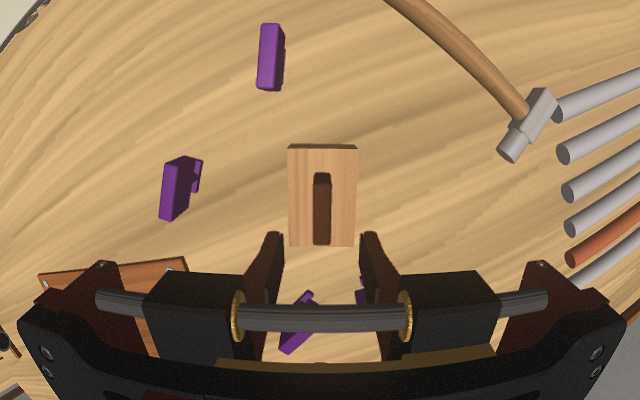

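The handle is centred between the jaws at (322,208), so I'll descend.

```bash
python3 -m inch '[{"travel":[0,0,2.5],"turn":0,"hand":0},{"travel":[0,0,5],"turn":0,"hand":0},{"travel":[0,0,7],"turn":0,"hand":0},{"travel":[0,0,8.5],"turn":0,"hand":0},{"travel":[0,0,8.9],"turn":0,"hand":0},{"travel":[0,0,8.9],"turn":0,"hand":0},{"travel":[0,0,8.9],"turn":0,"hand":-0.4},{"travel":[0,0,8.9],"turn":0,"hand":-1},{"travel":[0,0,8.9],"turn":0,"hand":-1},{"travel":[0,0,8.9],"turn":0,"hand":-1},{"travel":[0,0,8.9],"turn":0,"hand":-1}]' 25; python3 -c "
from h import *
delta([487.5,248.2,54])"
```

```text
clock: 4.92
tool_pos: [487.5, 248.4, 53.4]
tcp_rot: [0.197, 0.98, 0.0, 0.0]
wrist_force: [-1.1, 0.7, 4.3]
opening: 0.156
t4.92 pos [487.5 248.4  53.4] x [-0.922  0.386 -0.   ] y [0.386 0.922 0.   ] z [ 0.  0. -1.] F [-1.1  0.7  4.3] M [ 0.02 -0.04  0.01] op 0.156 q [ 0.45  0.59  1.9   0.    0.66 -0.73]
to [487.5, 248.2, 54] tool cm [-0.01 -0.02 -0.06]
```

```bash
python3 -m inch '[{"travel":[0,0,-0.5],"turn":0,"hand":-1},{"travel":[0,0,-1.5],"turn":0,"hand":-1},{"travel":[0,0,-3],"turn":0,"hand":-1},{"travel":[0,0,-5],"turn":0,"hand":-1},{"travel":[0,0,-7.5],"turn":0,"hand":-1},{"travel":[0,0,-10],"turn":0,"hand":-1},{"travel":[0,0,-12],"turn":0,"hand":-1},{"travel":[0,0,-12],"turn":0,"hand":-1},{"travel":[0,0,-12],"turn":0,"hand":-1}]' 25; python3 -c "
from h import *
delta([536,-87.5,174])
c=optics.capture('wrist'); cv2.imwrite('pics/w4.png',c['img'])
c=optics.capture('side'); cv2.imwrite('pics/s4.png',c['img'])"
```

```text
clock: 6.05
tool_pos: [487.0, 248.1, 172.9]
tcp_rot: [0.197, 0.98, -0.0, -0.0]
wrist_force: [-0.4, 0.5, -2.1]
opening: 0.159
t6.05 pos [487.  248.1 172.9] x [-0.922  0.386  0.   ] y [ 0.386  0.922 -0.   ] z [-0. -0. -1.] F [-0.4  0.5 -2.1] M [-0.02 -0.12 -0.03] op 0.159 q [ 0.45  0.39  1.85 -0.    0.9  -0.73]
to [536, -87.5, 174] tool cm [-17.48 -29.07  -0.1 ]
```

View pics/w4.png

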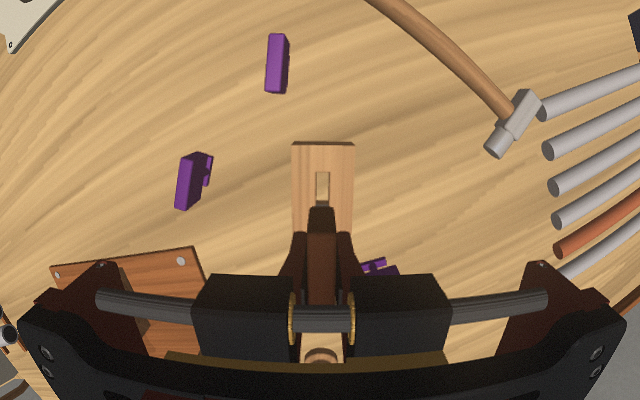

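View pics/s4.png

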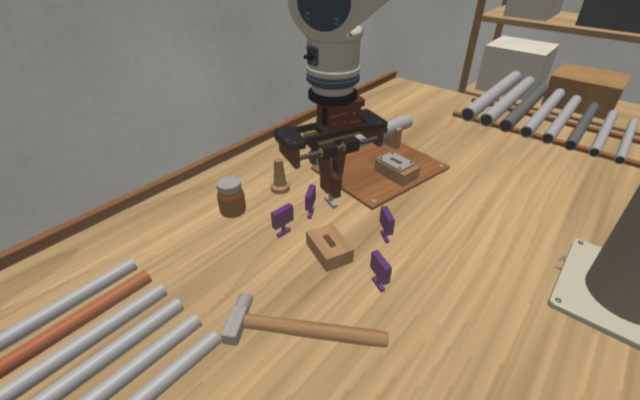

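```bash
python3 -m inch '[{"travel":[-1,-1.3,0],"turn":-1,"hand":-1},{"travel":[-3,-4.3,0],"turn":-3,"hand":-1},{"travel":[-5.5,-7.8,0],"turn":-5,"hand":-1},{"travel":[-8,-11.3,0],"turn":-7,"hand":-1},{"travel":[-10.5,-14.8,0],"turn":-9,"hand":-1},{"travel":[-13,-18.3,0],"turn":-10.3,"hand":-1},{"travel":[-15.2,-21.3,0],"turn":-10.3,"hand":-1},{"travel":[-16.4,-23,0],"turn":-10.3,"hand":-1},{"travel":[-16.4,-23,0],"turn":-10.3,"hand":-1},{"travel":[-16.4,-23,0],"turn":-10.3,"hand":-1},{"travel":[-16.4,-23,0],"turn":-10.3,"hand":-1}]' 25; python3 -c "
from h import *
state()
c=optics.capture('wrist'); cv2.imwrite('pics/w5.png',c['img'])"
```

```text
clock: 7.52
tool_pos: [549.5, -26.2, 173.0]
tcp_rot: [0.107, 0.994, 0.0, -0.0]
wrist_force: [0.4, 0.6, -2.0]
opening: 0.155
t7.53 pos [549.5 -26.2 173. ] x [-0.977  0.214  0.001] y [0.214 0.977 0.   ] z [-0.  0. -1.] F [ 0.4  0.6 -2. ] M [ 0.09 -0.13  0.01] op 0.155 q [-0.07  0.4   1.84  0.    0.9  -1.42]
```

View pics/w5.png

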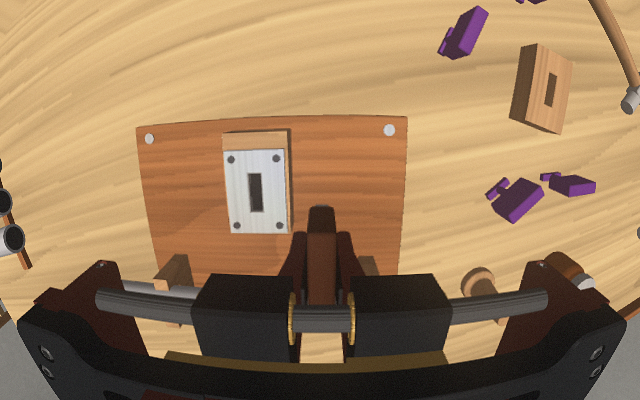

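The plate with its slot is seen at (256,192), clear of the toggle. Measuring slot centre, plate and angle now, and the toggle's own position in the hand from its handle top.

```bash
python3 - <<'E'
from h import *
c=optics.capture('wrist'); im=c['img'].astype(int); mx=im.max(2); mn=im.min(2)
def fit(m,x0,y0,z,name,pick=None):
    n,l,st,ce=cv2.connectedComponentsWithStats(m.astype(np.uint8),connectivity=4)
    i=max(range(1,n),key=lambda i:st[i,4]); v,u=np.nonzero(l==i)
    P=np.array([plane(c,a+x0,b+y0,z,True)[:2] for a,b in zip(u,v)])
    ctr,wh,a=cv2.minAreaRect(P.astype(np.float32)); w,V=np.linalg.eigh(np.cov(P.T)); d=V[:,1]
    print(name,len(u),(u.mean()+x0).round(1),(v.mean()+y0).round(1),"mean",P.mean(0).round(1),"rect",np.round(ctr,1),np.round(wh,1),round(a,1),"ang",np.degrees(np.arctan2(d[1],d[0])).round(2)); return P
S=fit((mx[165:220,240:272]<100),240,165,50,"slot")
pm=((mx-mn<45)&(mx>120))[140:242,210:300].astype(np.uint8); pm=cv2.morphologyEx(pm,cv2.MORPH_CLOSE,np.ones((3,3)))
cnt=max(cv2.findContours(pm,cv2.RETR_EXTERNAL,cv2.CHAIN_APPROX_NONE)[0],key=cv2.contourArea)
f=np.zeros_like(pm); cv2.drawContours(f,[cnt],-1,1,-1); fit(f,210,140,50,"plate")
cv2.imwrite('pics/w6.png',np.hstack([cv2.resize(c['img'][130:240,210:300],None,fx=4,fy=4,interpolation=2),cv2.resize(c['img'][195:305,275:365],None,fx=4,fy=4,interpolation=2)]))
# where would handle-top corners be if toggle grip is on tool axis
s,Rm=state(); o=s["tool_pos"]
for z in (20,-20):
  for a,b in ((25,7),(25,-7),(-25,7),(-25,-7)):
    print(z,a,b,proj(c,o+Rm@[a,b,0]+[0,0,0.6+z],True).round(1))
E
```

```text
slot 434 255.5 191.9 mean [533.4 -85.2] rect [533.2 -85.2] [11.1 35.5] 77.8 ang 167.77
plate 4952 256.2 190.2 mean [532.2 -84.5] rect [533.3 -85.5] [57.  80.6] 78.3 ang 168.24
t7.62 pos [549.6 -26.3 173.1] x [-0.977  0.214  0.   ] y [0.214 0.977 0.   ] z [-0.  0. -1.] F [ 0.8  0.1 -1.6] M [ 0.05 -0.12  0.07] op 0.156 q [-0.07  0.4   1.84  0.    0.9  -1.43]
20 25 7 [337.3 232.3]
20 25 -7 [306.1 232.3]
20 -25 7 [335.1 319.6]
20 -25 -7 [308.1 319.6]
-20 25 7 [333.9 204.7]
-20 25 -7 [309.3 204.7]
-20 -25 7 [332.6 279.8]
-20 -25 -7 [310.5 279.8]
```

View pics/w6.png

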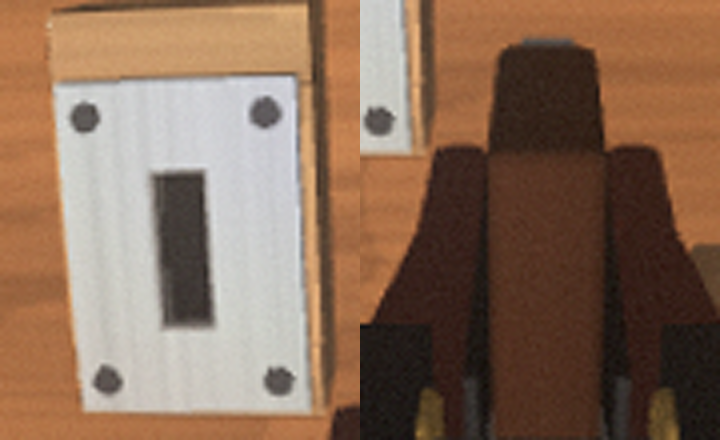

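The toggle sits centred in the hand, since the predicted and seen handle edges agree to within 1 px. The slot is at (533.3, -85.2) and its angle matches. I'll move above it and down to about 10 mm clearance.

```bash
python3 -m inch '[{"travel":[0.1,-1.5,0],"turn":0,"hand":-1},{"travel":[0.3,-4,0],"turn":0,"hand":-1},{"travel":[0.3,-6.1,1],"turn":0,"hand":-1},{"travel":[0.3,-6.1,3],"turn":0,"hand":-1},{"travel":[0.3,-6.1,5],"turn":0,"hand":-1},{"travel":[0.3,-6.1,6.4],"turn":0,"hand":-1},{"travel":[0.3,-6.1,6.4],"turn":0,"hand":-1},{"travel":[0.3,-6.1,6.4],"turn":0,"hand":-1},{"travel":[0.3,-6.1,6.4],"turn":0,"hand":-1}]' 25; python3 -c "
from h import *
delta([533.3,-85.2,108.5])
c=optics.capture('wrist'); cv2.imwrite('pics/w7.png',c['img'])
c=optics.capture('side'); cv2.imwrite('pics/s7.png',cv2.resize(c['img'][110:210,320:450],None,fx=6,fy=6,interpolation=2))"
```

```text
clock: 8.75
tool_pos: [534.3, -86.2, 109.8]
tcp_rot: [0.108, 0.994, -0.0, 0.001]
wrist_force: [0.1, 0.1, -1.8]
opening: 0.156
t8.75 pos [534.3 -86.2 109.8] x [-0.977  0.215 -0.001] y [0.215 0.977 0.   ] z [ 0.001 -0.    -1.   ] F [ 0.1  0.1 -1.8] M [ 0.02 -0.13 -0.02] op 0.156 q [-0.18  0.49  1.9   0.    0.76 -1.54]
to [533.3, -85.2, 108.5] tool cm [0.12 0.08 0.13]
```

View pics/w7.png

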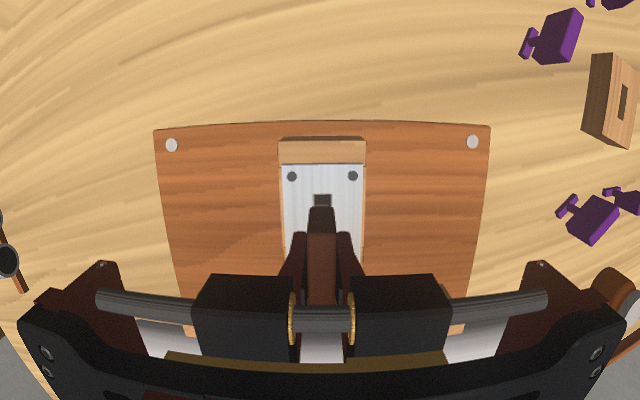

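View pics/s7.png

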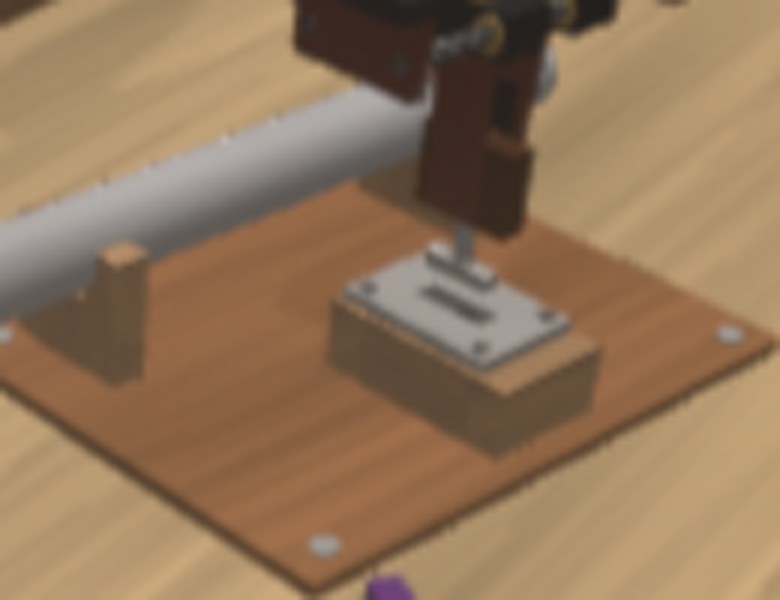

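```bash
python3 - <<'E'
from h import *
c=optics.capture('wrist'); s,Rm=state(); o=s["tool_pos"]; im=c['img'].astype(int).max(2)
cv2.imwrite('pics/w8.png',cv2.resize(c['img'][180:240,275:365],None,fx=8,fy=8,interpolation=2))
print(im[185:208,322]); print(im[198,305:340])
m=im[195:204,300:345]<120
for r in range(m.shape[0]):
    u=np.nonzero(m[r])[0]+300; a,b=u.min()-.5,u.max()+.5
    pa,pb=[Rm.T@(plane(c,q,195+r,50,True)-o) for q in (a,b)]
    print(195+r,a,b,pa.round(1),pb.round(1))
for v in (192,193,194,195,196): print(v,(Rm.T@(plane(c,322,v,50,True)-o)).round(1))
E
```

```text
t8.90 pos [534.  -86.1 109.6] x [-0.977  0.215 -0.001] y [0.215 0.977 0.   ] z [ 0.001 -0.    -1.   ] F [ 0.6  0.3 -1.2] M [ 0.06 -0.09 -0.01] op 0.162 q [-0.18  0.49  1.9  -0.    0.76 -1.54]
[207 205 208 205 205 203 205 208 199 163  61  62  66  68  69  63  64  66
  67  81  94  75  57]
[205 207 206 208 206 209 200 179 155  96  61  67  66  69  68  65  64  68
  64  63  64  65  67  68  66  80 146 191 213 209 208 209 208 209 207]
195 313.5 330.5 [18.7 -5.7 59.6] [18.7  6.2 59.6]
196 313.5 330.5 [18.  -5.7 59.6] [18.   6.2 59.6]
197 313.5 330.5 [17.2 -5.7 59.6] [17.2  6.2 59.6]
198 313.5 330.5 [16.5 -5.8 59.6] [16.5  6.2 59.6]
199 313.5 330.5 [15.8 -5.8 59.6] [15.8  6.2 59.6]
200 313.5 330.5 [15.  -5.8 59.6] [15.   6.2 59.6]
201 313.5 330.5 [14.3 -5.8 59.6] [14.3  6.2 59.6]
202 313.5 330.5 [13.6 -5.8 59.6] [13.6  6.2 59.6]
203 313.5 330.5 [12.8 -5.8 59.6] [12.8  6.2 59.6]
192 [20.9  0.2 59.6]
193 [20.2  0.2 59.6]
194 [19.4  0.2 59.6]
195 [18.7  0.2 59.6]
196 [18.   0.2 59.6]
```

View pics/w8.png

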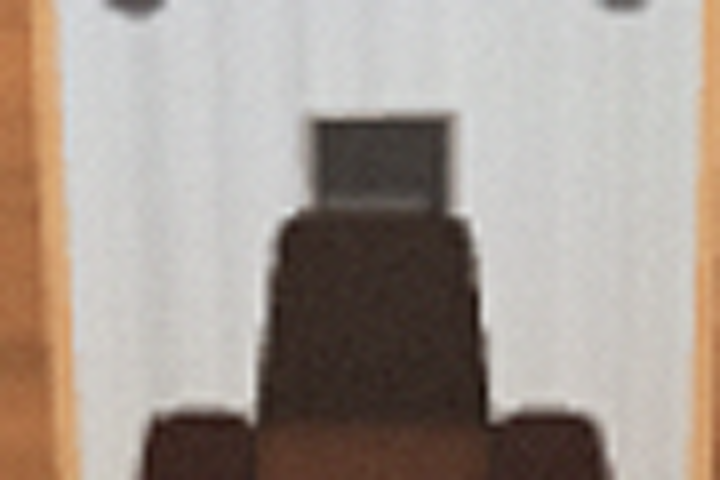

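The slot centre is only +0.5 mm (x) and +0.2 mm (y) off in the tool axes. I'll correct that and feel downwards.

```bash
python3 -m inch '[{"travel":[0.05,0.02,0.3],"turn":0,"hand":-1},{"travel":[0.05,0.02,0.6],"turn":0,"hand":-1},{"travel":[0.05,0.02,0.9],"turn":0,"hand":-1},{"travel":[0.05,0.02,1.1],"turn":0,"hand":-1},{"travel":[0.05,0.02,1.2],"turn":0,"hand":-1},{"travel":[0.05,0.02,1.3],"turn":0,"hand":-1},{"travel":[0.05,0.02,1.4],"turn":0,"hand":-1},{"travel":[0.05,0.02,1.4],"turn":0,"hand":-1}]' 25; python3 -c "
from h import *
state()"
```

```text
clock: 9.9
tool_pos: [533.3, -85.8, 95.1]
tcp_rot: [0.108, 0.994, 0.0, -0.0]
wrist_force: [-0.1, -0.5, -0.8]
opening: 0.157
t9.90 pos [533.3 -85.8  95.1] x [-0.977  0.215  0.   ] y [0.215 0.977 0.   ] z [-0.  0. -1.] F [-0.1 -0.5 -0.8] M [-0.02 -0.09  0.  ] op 0.157 q [-0.18  0.51  1.9   0.    0.73 -1.54]
```

```bash
python3 -m inch '[{"travel":[0,0,0.1],"turn":0,"hand":-1},{"travel":[0,0,0.2],"turn":0,"hand":-1},{"travel":[0,0,0.3],"turn":0,"hand":-1},{"travel":[0,0,0.4],"turn":0,"hand":-1},{"travel":[0,0,0.4],"turn":0,"hand":-1}]' 40; python3 -c "
from h import *
state()
c=optics.capture('side'); cv2.imwrite('pics/s9.png',cv2.resize(c['img'][110:210,320:450],None,fx=6,fy=6,interpolation=2))"
```

```text
clock: 10.52
tool_pos: [533.2, -85.8, 91.0]
tcp_rot: [0.108, 0.994, 0.0, -0.0]
wrist_force: [-0.3, 0.6, -1.3]
opening: 0.16
t10.53 pos [533.2 -85.8  91. ] x [-0.977  0.215  0.   ] y [0.215 0.977 0.   ] z [-0.  0. -1.] F [-0.3  0.6 -1.3] M [-0.   -0.16 -0.02] op 0.16 q [-0.18  0.52  1.9   0.    0.72 -1.54]
```

View pics/s9.png

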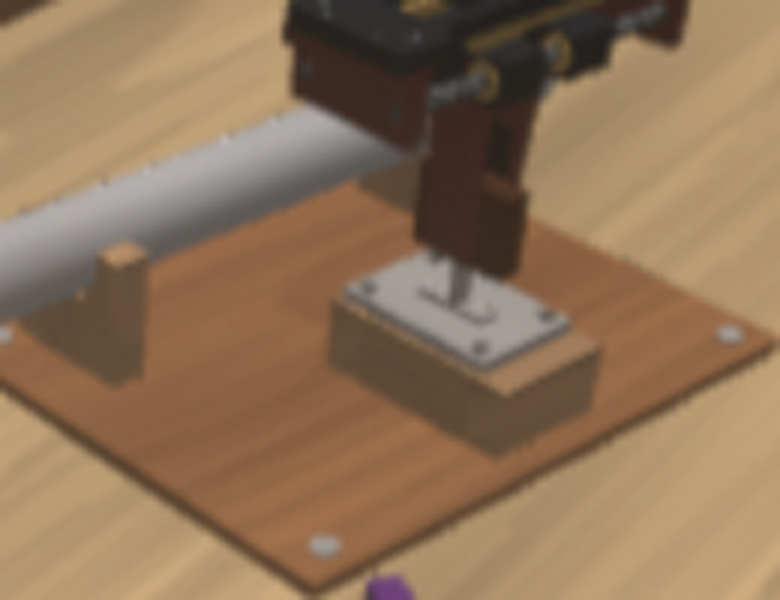

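The bar has entered the slot without touching. I'll push on against the spring.

```bash
python3 -m inch '[{"travel":[0,0,0.2],"turn":0,"hand":-1},{"travel":[0,0,0.4],"turn":0,"hand":-1},{"travel":[0,0,0.6],"turn":0,"hand":-1},{"travel":[0,0,0.8],"turn":0,"hand":-1},{"travel":[0,0,0.9],"turn":0,"hand":-1},{"travel":[0,0,1.0],"turn":0,"hand":-1},{"travel":[0,0,1.0],"turn":0,"hand":-1}]' 40; python3 -c "
from h import *
state()"
```

```text
clock: 11.45
tool_pos: [533.3, -85.8, 81.2]
tcp_rot: [0.108, 0.994, -0.0, 0.0]
wrist_force: [-2.2, -0.5, 2.8]
opening: 0.157
t11.45 pos [533.3 -85.8  81.2] x [-0.977  0.215 -0.   ] y [ 0.215  0.977 -0.   ] z [ 0. -0. -1.] F [-2.2 -0.5  2.8] M [0.1  0.09 0.02] op 0.157 q [-0.18  0.53  1.91 -0.    0.7  -1.54]
```

```bash
python3 -m inch '[{"travel":[0,0,0.1],"turn":0,"hand":-1},{"travel":[0,0,0.2],"turn":0,"hand":-1},{"travel":[0,0,0.3],"turn":0,"hand":-1},{"travel":[0,0,0.4],"turn":0,"hand":-1},{"travel":[0,0,0.5],"turn":0,"hand":-1},{"travel":[0,0,0.5],"turn":0,"hand":-1}]' 40; python3 -c "
from h import *
state()
c=optics.capture('side'); cv2.imwrite('pics/s10.png',cv2.resize(c['img'][110:210,320:450],None,fx=6,fy=6,interpolation=2))"
```

```text
clock: 12.2
tool_pos: [533.3, -85.8, 76.1]
tcp_rot: [0.108, 0.994, 0.0, -0.0]
wrist_force: [-0.5, -0.2, 3.8]
opening: 0.155
t12.20 pos [533.3 -85.8  76.1] x [-0.977  0.215  0.   ] y [0.215 0.977 0.   ] z [-0.  0. -1.] F [-0.5 -0.2  3.8] M [0.06 0.15 0.  ] op 0.155 q [-0.18  0.54  1.91  0.    0.69 -1.54]
```

View pics/s10.png

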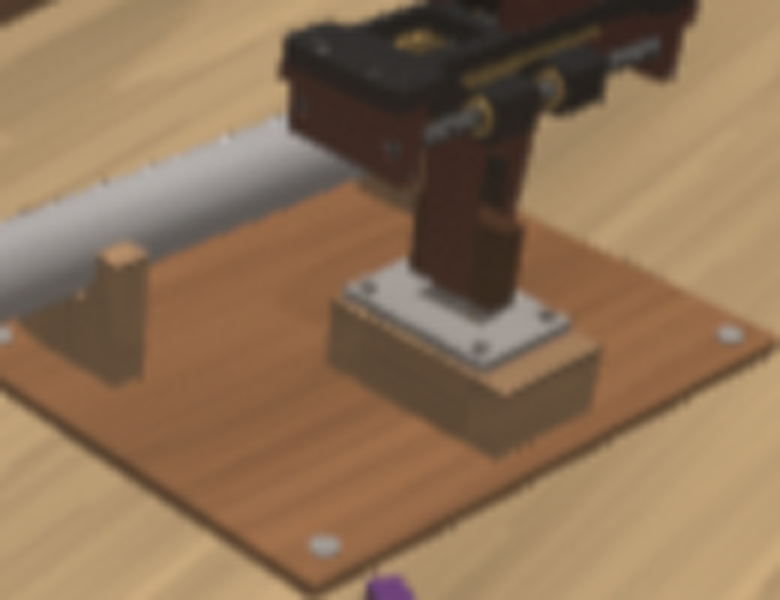

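```bash
python3 -m inch '[{"travel":[0,0,0],"turn":5,"hand":-1},{"travel":[0,0,0],"turn":12,"hand":-1},{"travel":[0,0,0],"turn":20,"hand":-1},{"travel":[0,0,0],"turn":25,"hand":-1},{"travel":[0,0,0],"turn":25,"hand":-1}]' 40; python3 -c "
from h import *
state()"
```

```text
clock: 12.88
tool_pos: [534.1, -86.0, 76.4]
tcp_rot: [0.32, 0.947, 0.0, 0.001]
wrist_force: [-0.5, -0.0, 5.0]
opening: 0.152
t12.88 pos [534.1 -86.   76.4] x [-0.795  0.607 -0.001] y [0.607 0.795 0.001] z [ 0.002 -0.    -1.   ] F [-0.5 -0.   5. ] M [-0.03 -0.21 -0.02] op 0.152 q [-0.18  0.54  1.91  0.    0.69 -1.1 ]
```

```bash
python3 -m inch '[{"travel":[0,0,0],"turn":8,"hand":-1},{"travel":[0,0,0],"turn":16,"hand":-1},{"travel":[0,0,0],"turn":25,"hand":-1},{"travel":[0,0,0],"turn":35,"hand":-1},{"travel":[0,0,0],"turn":45,"hand":-1},{"travel":[0,0,0],"turn":55,"hand":-1},{"travel":[0,0,0],"turn":61,"hand":-1},{"travel":[0,0,0],"turn":65,"hand":-1},{"travel":[0,0,0],"turn":65,"hand":-1},{"travel":[0,0,0],"turn":65,"hand":-1}]' 40; python3 -c "
from h import *
s,Rm=state(); print(np.degrees(np.arctan2(Rm[1,0],Rm[0,0])))
c=optics.capture('side'); cv2.imwrite('pics/s11.png',cv2.resize(c['img'][90:210,310:470],None,fx=4.5,fy=4.5,interpolation=2))
c=optics.capture('wrist'); cv2.imwrite('pics/w11.png',c['img'])"
```

```text
clock: 14.12
tool_pos: [533.8, -85.9, 76.3]
tcp_rot: [0.779, 0.627, 0.0, 0.0]
wrist_force: [0.6, -0.3, 4.7]
opening: 0.157
t14.12 pos [533.8 -85.9  76.3] x [0.213 0.977 0.   ] y [ 0.977 -0.213  0.001] z [ 0.001 -0.    -1.   ] F [ 0.6 -0.3  4.7] M [-0.08 -0.24 -0.02] op 0.157 q [-0.18  0.54  1.91  0.    0.69  0.03]
77.7107268486603
```

View pics/s11.png

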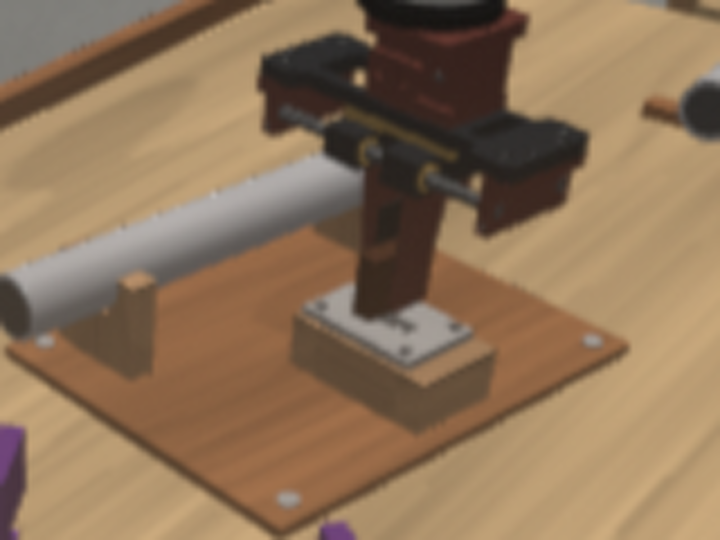

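View pics/w11.png

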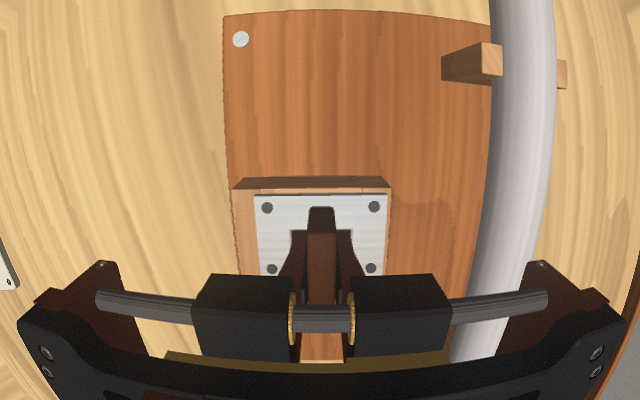

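```bash
python3 -m inch '[{"travel":[0,0,-0.1],"turn":0,"hand":-1},{"travel":[0,0,-0.2],"turn":0,"hand":-1},{"travel":[0,0,-0.3],"turn":0,"hand":-1},{"travel":[0,0,-0.4],"turn":0,"hand":-1},{"travel":[0,0,-0.5],"turn":0,"hand":-1},{"travel":[0,0,-0.6],"turn":0,"hand":-1},{"travel":[0,0,-0.6],"turn":0,"hand":-1}]' 40; python3 -c "
from h import *
state()"
```

```text
clock: 15.1
tool_pos: [533.1, -85.8, 82.1]
tcp_rot: [0.779, 0.627, -0.0, -0.0]
wrist_force: [2.1, -1.5, 1.8]
opening: 0.156
t15.10 pos [533.1 -85.8  82.1] x [0.215 0.977 0.   ] y [ 0.977 -0.215 -0.   ] z [-0.  0. -1.] F [ 2.1 -1.5  1.8] M [-0.14 -0.52 -0.03] op 0.156 q [-0.18  0.53  1.91  0.    0.7   0.03]
```

```bash
python3 -m inch '[{"travel":[0,0,-0.05],"turn":0,"hand":-1},{"travel":[0,0,-0.1],"turn":0,"hand":-1},{"travel":[0,0,-0.1],"turn":0,"hand":-1},{"travel":[0,0,-0.1],"turn":0,"hand":-1}]' 40; python3 -c "
from h import *
state()
state()
c=optics.capture('side');state()"
```

```text
clock: 15.6
tool_pos: [533.1, -85.8, 83.1]
tcp_rot: [0.779, 0.627, -0.0, -0.0]
wrist_force: [1.7, 0.5, 1.5]
opening: 0.156
t15.60 pos [533.1 -85.8  83.1] x [ 0.215  0.977 -0.   ] y [ 0.977 -0.215 -0.   ] z [-0.  0. -1.] F [1.7 0.5 1.5] M [-0.11 -0.47  0.03] op 0.156 q [-0.18  0.53  1.91 -0.    0.71  0.03]
t15.60 pos [533.1 -85.8  83.1] x [ 0.215  0.977 -0.   ] y [ 0.977 -0.215 -0.   ] z [-0.  0. -1.] F [1.7 0.5 1.5] M [-0.11 -0.47  0.03] op 0.156 q [-0.18  0.53  1.91 -0.    0.71  0.03]
t15.65 pos [533.1 -85.8  83. ] x [0.215 0.977 0.   ] y [ 0.977 -0.215 -0.   ] z [-0.  0. -1.] F [1.8 0.4 1.9] M [-0.04 -0.37 -0.01] op 0.156 q [-0.18  0.53  1.91  0.    0.71  0.03]
```

```bash
python3 -m inch '[{"travel":[0,0,0],"turn":0,"hand":-1},{"travel":[0,0,0],"turn":0,"hand":-1},{"travel":[0,0,0],"turn":0,"hand":-0.6},{"travel":[0,0,0],"turn":0,"hand":-0.5},{"travel":[0,0,0],"turn":0,"hand":-0.3},{"travel":[0,0,0],"turn":0,"hand":-0.2},{"travel":[0,0,0],"turn":0,"hand":-0.2}]' 5; python3 -c "
from h import *
state()
c=optics.capture('side'); cv2.imwrite('pics/s12.png',cv2.resize(c['img'][90:210,310:470],None,fx=4.5,fy=4.5,interpolation=2))
c=optics.capture('wrist'); cv2.imwrite('pics/w12.png',c['img'])"
```

```text
clock: 16.52
tool_pos: [533.3, -85.8, 83.1]
tcp_rot: [0.779, 0.627, -0.0, -0.0]
wrist_force: [0.6, -0.0, -0.3]
opening: 0.401
t16.52 pos [533.3 -85.8  83.1] x [0.215 0.977 0.   ] y [ 0.977 -0.215 -0.   ] z [-0.  0. -1.] F [ 0.6 -0.  -0.3] M [-0.02 -0.08  0.04] op 0.401 q [-0.18  0.53  1.91  0.    0.71  0.03]
```

View pics/s12.png

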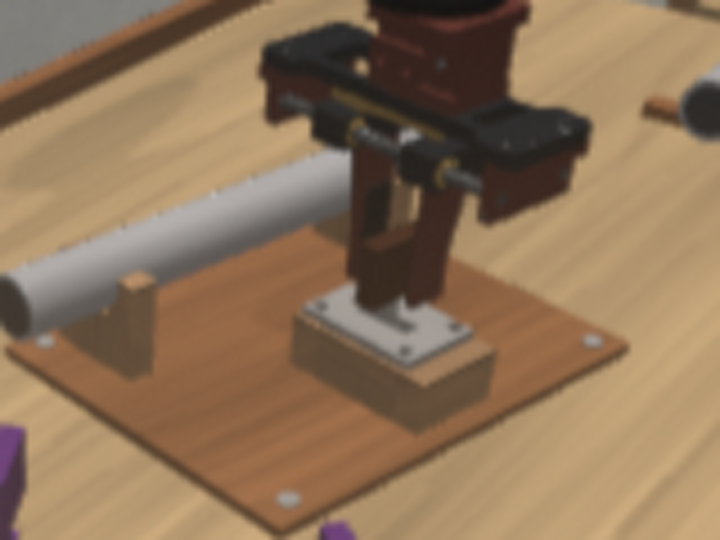

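View pics/w12.png

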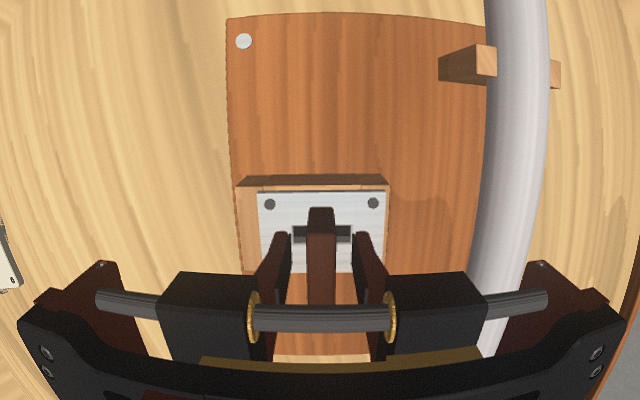

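The toggle stands upright across the slot (handle at wrist (321,235)), and the open fingers are clear on both sides. I'll back straight up and check.

```bash
python3 -m inch '[{"travel":[0,0,-0.5],"turn":0,"hand":-0.2},{"travel":[0,0,-1.5],"turn":0,"hand":-0.2},{"travel":[0,0,-3],"turn":0,"hand":-0.2},{"travel":[0,0,-5],"turn":0,"hand":-0.2},{"travel":[0,0,-8],"turn":0,"hand":-0.2},{"travel":[0,0,-11],"turn":0,"hand":-0.2},{"travel":[-1,0,-13],"turn":0,"hand":-0.2},{"travel":[-3,0,-13],"turn":0,"hand":-0.2},{"travel":[-5,0,-13],"turn":0,"hand":-0.2},{"travel":[-5,0,-13],"turn":0,"hand":-0.2},{"travel":[-5,0,-13],"turn":0,"hand":-0.2}]'; python3 - <<'E'
from h import *
s,Rm=state()
c=optics.capture('side'); cv2.imwrite('pics/s13.png',cv2.resize(c['img'][90:210,310:470],None,fx=4.5,fy=4.5,interpolation=2)); cv2.imwrite('pics/s13f.png',c['img'])
w=optics.capture('wrist'); cv2.imwrite('pics/w13.png',w['img'])
# predicted handle corners in side view for seated toggle
x=np.array([.977,-.214,0]);y=np.array([.214,.977,0])
for z in (64,104):
  print(z,[(((proj(c,np.array([533.2,-85.5,z])+a*y+b*x)-[310,90])+.5)*4.5).round(0).tolist() for a,b in ((25,7),(25,-7),(-25,-7),(-25,7))])
  print(z,[proj(w,np.array([533.2,-85.5,z])+a*y+b*x,True).round(1).tolist() for a,b in ((25,7),(25,-7),(-25,-7),(-25,7))])
E
```

```text
clock: 18.0
tool_pos: [522.0, -134.8, 212.3]
tcp_rot: [0.78, 0.626, -0.0, -0.001]
wrist_force: [-0.1, -0.5, -1.1]
opening: 0.402
t18.00 pos [ 522.  -134.8  212.3] x [0.216 0.976 0.   ] y [ 0.976 -0.216 -0.002] z [-0.001  0.001 -1.   ] F [-0.1 -0.5 -1.1] M [ 0.   -0.04 -0.03] op 0.402 q [-0.27  0.33  1.84  0.    0.97 -0.06]
64 [[351.0, 305.0], [369.0, 315.0], [429.0, 288.0], [411.0, 278.0]]
64 [[328.7, 111.3], [313.9, 111.3], [314.2, 162.9], [328.6, 162.9]]
104 [[359.0, 241.0], [377.0, 251.0], [439.0, 225.0], [420.0, 216.0]]
104 [[329.8, 112.0], [312.7, 112.0], [313.1, 171.4], [329.6, 171.4]]
```

View pics/s13.png

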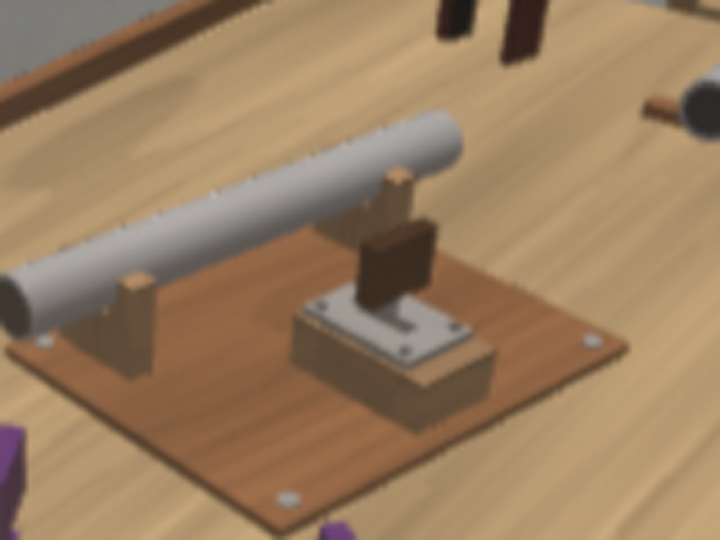

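View pics/w13.png

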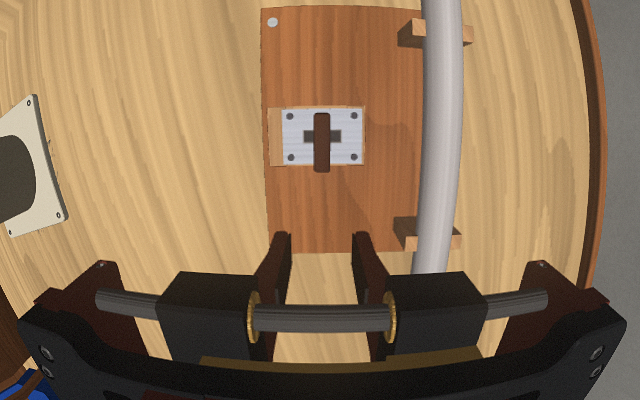

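View pics/s13f.png

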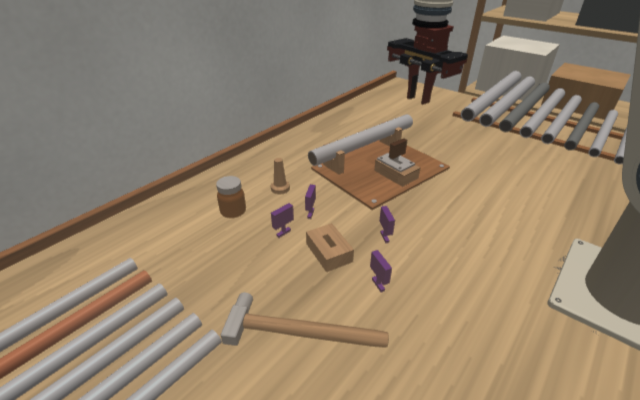

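Both views show the handle upright across the slot, with its corners within about 3 px of the seated prediction (side crop (359,241), wrist rows 112–171). The hammer, jar and mandrel are where they were at the start. I'm handing the job in.

```bash
python3 -c "
from bench import close_job
print(close_job())"
```

```text
the job is handed in; nothing more can be done
None
```

The toggle is locked upright across the slot, and I handed the job in at about 18 s of the 64 s allowed. No verdict was reported.

- **Sequence:** I lifted the dark wooden T-toggle out of its stand, found the slot with the wrist camera and lowered the bar into it without contact. I then pushed it down against the spring (about 5 N), turned it 90° with no resisting torque, and let the spring lift it into its seat before releasing and backing off.
- **Final checks:** In both the side and wrist views the handle's corners match the seated height (underside 14 mm above the plate), upright and square across the slot. The hammer, jar and mandrel look unmoved by eye, and the gripper is well clear.
- **Forces:** The forces I read between moves stayed below about 5 N. Small sideways readings of about 2 N appeared on the way down and during the lift, and they vanished on release.
- **Disagreement:** The top camera placed the slot about 4 mm away from where the wrist camera did. I used the wrist reading, and the clean entry bore it out.

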